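# Reset the pipe stop on the welding table

## Task

Set the blue stop collar for the next pipe: first loosen its set screw by turning the black wing on top about a quarter turn anticlockwise, then slide the blue collar along its bar until it is centred opposite the yellow pointer, and let go. Leave the screw loose, and leave the green collar and its screw as they are.

Things in the scene. Friction and masses are not known exactly. Their poses are not given: they have to be found in the camera images.
- blue_grip (a point): Centre of the black wing of the blue collar's set screw, 106 mm above the table: an upright plate 50 long x 12 thick x 28 mm tall on a thin stem on the screw's vertical axis. x along the wing's length, y across its thickness, z up. With the screw tight, the wing stands square across the bar (y along the bar). Collar below: 48 mm diameter, 40 mm long, top at 74 mm, steel boss to 80 mm.
- blue_screw (a joint): Angle of the blue collar's set screw, rad: 0 tight (start), growing anticlockwise seen from above, stop at 1.4. Friction 0.08 N m; stays where left. Locks the collar at mid-bar until past about 0.7. Once loose, the collar slides up to 110 mm either way from mid-bar with about 2.5 N drag, stays where left, and can be drawn along by the wing itself.
- mark: Yellow pointer block fixed on the blue collar's rail base, 20 x 16 x 22 mm, top 34 mm above the table, 40 mm beside the bar's axis and 60 to 95 mm from mid-bar, on either side. Origin: centre of its underside; y parallel to the level bar, x pointing away from the bar. The collar is opposite when the screw axis lies on its x axis. An identical white pointer is not the one.
- green_wing_end (a point): Outer end of the black wing on the green collar, 106 mm above the table; not to be turned or slid. Its rail, beside the blue one, is of the same build: steel base 340 x 100 x 12 mm, 24 mm bar 50 mm above the table, end blocks to 78 mm.

How it is judged:
By the outcome, as a careful person would: the job done as asked, in the order asked, and still so for the second after the job is handed in, with the robot touching nothing.
It also fails if it takes over 35 s, if anything falls off the work surface, if the arm or the gripper's body presses on something with over 40 N, if the wrist force passes 120 N, or if a joint passes its speed limit or range.

## Robot

A 6-joint arm with a two-finger parallel gripper is mounted at the origin on the work surface. World frame = base frame: x ahead of the robot, y to its left, z up, the work surface at z = 0. Lengths are in mm, angles in rad, forces in N, time in s.
With the tool pointing down it reaches from about 275 to 825 mm from the base axis. Payload 4.9 kg.
Tool frame: the origin (TCP) lies at the very end of the fingers, on their centre line; the grasp point (between the pads) lies 19 mm behind it; z points along the fingers, y is the line along which they close (so a half turn about z gives the same grasp; the last joint's range is limited). The gripper opens to 85 mm and grips with 20 to 120 N. Pads are 22 mm wide; open, the fingers measure 114 mm over their backs; the gripper's body (76 mm by 85 mm) begins 54 mm behind the grasp point. The pads swing forward as they close: fully open they stand 13 mm farther back than shut.
Start: joints at [-1.426, 0.326, -0.193, 1.052, 0, 1.437], TCP at [151.373, -528.777, 191.481] pointing down, gripper open.
Joint ranges: [-2.65, 2.65], [-0.97, 1.79], [-1.3, 1.35], [-1.93, 2.1], [-1.47, 1.37], [-3.14, 3.14]. Speed limits (rad/s): [2.57, 2.57, 3.14, 3.14, 3.14, 3.14].

## Interface

Orientations are given as [roll, pitch, yaw] about the fixed x, y, z axes, in that order (R = Rz(yaw) Ry(pitch) Rx(roll)).
In Python, from bench import bot, solve_ik, imaging gives the robot as it stands. Calls block until the motion is done:
- bot.move_ptp(position, orientation): joint-space move of the TCP to a pose.
- bot.movel(position, rot=None, max_speed=150, threshold=None): straight line of the TCP; rot=None keeps the orientation; max_speed is the mean speed in mm/s. With threshold (N) it stops when the force on the tool has changed by that much, and returns True; else False.
- bot.move_j(angles): joint-space move.
- bot.grip(opening, effort=None): opening from 0.0 (shut) to 1.0 (fully open); effort is the grip in N (None keeps the last); returns when the fingers have stopped.
- bot.dwell(seconds).
- solve_ik(position, orientation): joint angles nearest the present ones, or None.
- bot.get_state(): the state.
- imaging.capture(name): name is "side" or "top" or "wrist"; returns the picture (384x512x3 uint8, blue, green, red); there is no depth.
- imaging.camera_model(name): a dict with "K" (3x3 intrinsics, pixels), "position" and "rotation" of the camera in the world. Camera axes: x right, y up, looking along -z (the intrinsics and any distortion apply to the point x, -y, -z); pixel columns grow to the right and rows downward; lengths in mm; the calibration is good to about 2 mm. A picture is of the moment at which its call begins: read the wrist's pose just before it. camera_model takes no time and is no camera call; for the wrist camera it gives the pose at the moment of the call.
A pose or a line that the arm cannot do raises bot.IKError and nothing moves.
- bot.sign_off(): hands the job in; it is judged then, once.
The state is a dict: "t": time; "qpos": joint angles; "joint_velocities": joint speeds; "effort": joint torques, N m; "tcp_pos": TCP position; "orientation": TCP orientation; "contact_force": force on the tool from outside, world axes, zero at the start; "wrist_torque": the same for the moment, N m; "opening": opening from 0.0 (shut) to 1.0 (fully open); "gripper_force": force on a finger pad.
Only numpy, scipy, OpenCV 4.12 (cv2) and the standard library are available. Lean on these libraries where they do the work, as an engineer would, in place of code of your own. Each camera call takes 0.05 s, during which the arm holds its last target. There are 200 camera calls.

## Working session

There is one attempt and no reset: what is moved stays moved. The work goes in short steps, each a Python script; the robot and the scene stay as the last script left them, time stands still between calls to the robot, and variables do not carry over. Pictures are saved under pics/ and viewed, at most 10 in all, crops included, and the job is handed in when it is done.

```bash
mkdir -p pics; python3 - <<'E'
from bench import bot, imaging
import cv2, numpy as np
a=imaging.capture("top"); b=imaging.capture("side")
cv2.imwrite("pics/top.png",a);cv2.imwrite("pics/side.png",b)
for n in("top","side"):
    m=imaging.camera_model(n);print(n,m)
print(bot.get_state()["orientation"],bot.get_state()["t"])
E
```

```text
top {'K': array([[350.73268072,   0.        , 254.43101365],
       [  0.        , 350.73268072, 192.77589372],
       [  0.        ,   0.        ,   1.        ]]), 'position': array([453.90803676,  -4.50160525, 727.91003759]), 'rotation': array([ 0.19153768, -0.0041608 , -1.5877523 ])}
side {'K': array([[498.73840031,   0.        , 247.42265712],
       [  0.        , 498.73840031, 190.73674175],
       [  0.        ,   0.        ,   1.        ]]), 'position': array([314.41855093, 411.43706739, 598.21825904]), 'rotation': array([ 0.78230647,  0.00505616, -2.60082269])}
[-3.14008375e+00 -2.07051494e-04  2.78777554e-01] 0.1
```

View pics/top.png

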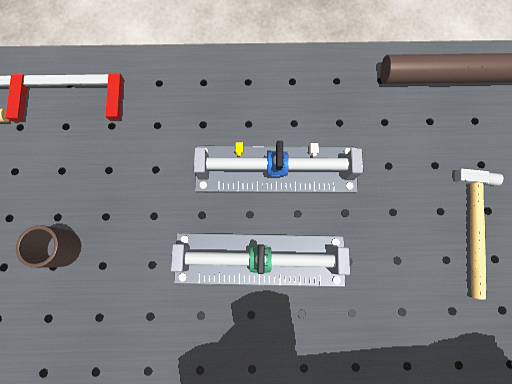

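View pics/side.png

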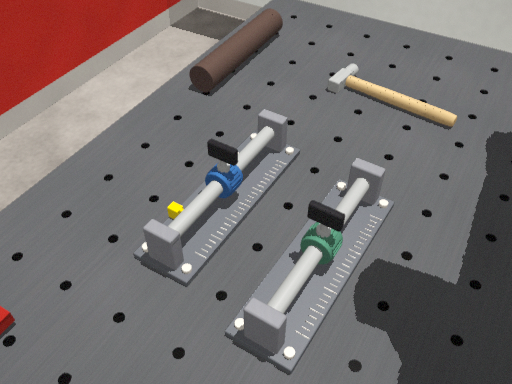

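Top view: the blue collar is at (278,162) with its black wing up to (280,145), the yellow pointer at (239,149) and the white decoy at (314,149). The green rail is nearer the robot, with its wing at (261,258). The side view agrees: blue wing (223,152), yellow pointer (176,210).

```bash
cat > h.py <<'E'
import cv2, numpy as np
from scipy.spatial.transform import Rotation as R
def ray(m,uv):
    K=m["K"];d=np.array([(uv[0]-K[0,2])/K[0,0],-(uv[1]-K[1,2])/K[1,1],-1.])
    return np.array(m["position"]),R.from_euler("xyz",m["rotation"]).apply(d)
def plane(m,uv,z):
    p,d=ray(m,uv);return p+d*(z-p[2])/d[2]
def tri(m1,a,m2,b):
    p,d=ray(m1,a);q,e=ray(m2,b)
    s=np.linalg.lstsq(np.c_[d,-e],q-p,rcond=None)[0]
    x,y=p+d*s[0],q+e*s[1];return (x+y)/2,np.linalg.norm(x-y)
def blob(img,lo,hi,roi):
    x0,y0,x1,y1=roi;h=cv2.cvtColor(img,cv2.COLOR_BGR2HSV)[y0:y1,x0:x1]
    k=cv2.inRange(h,lo,hi);n,l,s,c=cv2.connectedComponentsWithStats(k)
    i=1+np.argmax(s[1:,4]);v,u=np.nonzero(l==i)
    r=cv2.minAreaRect(np.c_[u+x0,v+y0].astype(np.float32))
    return np.array([u.mean()+x0,v.mean()+y0]),r,s[i,4]
BLACK=((0,0,0),(180,255,50));YEL=((22,120,120),(35,255,255));BLUE=((100,120,60),(125,255,255));WHITE=((0,0,170),(180,40,255))
E
python3 - <<'E'
from h import *
from bench import imaging
t=cv2.imread("pics/top.png");s=cv2.imread("pics/side.png")
mt,ms=imaging.camera_model("top"),imaging.camera_model("side")
for n,c,rt,rs in(("wing",BLACK,(265,135,295,180),(200,135,245,170)),("yel",YEL,(225,135,255,165),(160,195,190,225)),("gwing",BLACK,(250,240,272,278),(300,195,350,235))):
    a=blob(t,*c,rt);b=blob(s,*c,rs);print(n,a,b,tri(mt,a[0],ms,b[0]))
a=blob(t,*YEL,(225,135,255,165))[0];print("yel plane",plane(mt,a,30))
w=blob(t,*WHITE,(305,140,322,156));print("white",w,plane(mt,w[0],30))
# bar
for roi in((210,155,262,175),(294,155,345,175)):
    c,r,n=blob(t,(0,0,130),(180,60,255),roi);print("bar",c,r,n,plane(mt,c,60))
for roi in ((200,140,352,195),):
  pass
# corner bolts of base in top view
for uv in((203,186),(349,184),(206,149),(346,148)):print("bolt",plane(mt,uv,14))
E
```

```text
wing (array([277.25925926, 159.94444444]), ((279.0, 155.5), (6.0, 27.0), 0.0), np.int32(54)) (array([222.00511509, 153.33248082]), ((221.96551513671875, 152.08621215820312), (33.4251594543457, 15.412713050842285), 21.801410675048828), np.int32(391)) (array([636.23477833, -50.89904267, 110.91780321]), np.float64(4.9328540076595555))
yel (array([238.62745098, 148.05882353]), ((238.5, 148.5), (13.0, 7.0), 90.0), np.int32(102)) (array([174.21808511, 209.42553191]), ((173.75001525878906, 209.25003051757812), (12.727920532226562, 16.26345443725586), 45.0), np.int32(188)) (array([684.39713659,  21.52347009,  29.70117279]), np.float64(0.08946363560300792))
gwing (array([258.05, 253.55]), ((258.5, 254.0), (18.0, 1.0), 90.0), np.int32(20)) (array([325.08793456, 217.63803681]), ((324.7846374511719, 217.46713256835938), (38.87327194213867, 15.207564353942871), 19.98310661315918), np.int32(489)) (array([460.5325925 , -15.39502423, 104.85248209]), np.float64(11.85649751986729))
yel plane [684.34191689  21.53010638  30.        ]
white (array([314.42222222, 148.45555556]), ((314.5, 149.0), (12.0, 7.0), 90.0), np.int32(90)) [ 681.02455802 -136.02254189   30.        ]
bar [235.47295423 161.55894591] ((235.5, 161.5), (13.0, 51.0), 90.0) 721 [646.70815811  26.86755375  60.        ]
bar [318.46938776 162.24489796] ((319.0, 162.0), (14.0, 50.0), 90.0) 735 [ 642.72219648 -136.95743215   60.        ]
bolt [608.35794281  96.89691494  14.        ]
bolt [ 607.73536065 -207.37458772   14.        ]
bolt [688.61684586  91.40978372  14.        ]
bolt [ 686.19460872 -206.34251936   14.        ]
```

```bash
python3 - <<'E'
from h import *
from bench import bot, imaging
bot.move_ptp([643,-55,190],[np.pi,0,np.pi+.02])
print(imaging.camera_model("wrist"),bot.get_state()["qpos"],bot.get_state()["t"])
cv2.imwrite("pics/w1.png",imaging.capture("wrist"))
E
```

```text
{'K': array([[343.51335046,   0.        , 258.0796599 ],
       [  0.        , 343.51335046, 193.2265994 ],
       [  0.        ,   0.        ,   1.        ]]), 'position': array([560.74167561, -57.20667276, 370.58267644]), 'rotation': array([-3.20976744e-01,  6.29404433e-04,  1.58904336e+00])} [-2.01021988e-01  5.07048479e-01  8.17794682e-02  1.14548780e+00
 -2.52708231e-04 -2.19474261e-01] 2.525
```

View pics/w1.png

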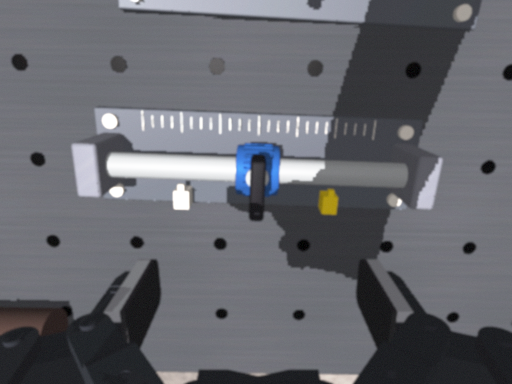

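Wrist view: the blue wing is at about (257,187), the yellow pointer at (328,203), the white one at (181,199), and the bar runs from (110,165) to (405,175).

```bash
python3 - <<'E'
from h import *
from bench import bot, imaging
m=imaging.camera_model("wrist");w=cv2.imread("pics/w1.png");ms=imaging.camera_model("side");s=cv2.imread("pics/side.png")
st=bot.get_state();print(st["tcp_pos"],st["orientation"])
a=blob(w,*BLACK,(243,150,272,225));print("wing",a,plane(m,a[0],110))
b=blob(s,*BLACK,(200,135,245,170));print(tri(m,a[0],ms,b[0]),plane(ms,b[0],108))
y=blob(w,*YEL,(310,185,345,220));print("yel",y,plane(m,y[0],31))
u=blob(w,*WHITE,(170,180,195,212));print("white",u,plane(m,u[0],31))
g=cv2.cvtColor(w,cv2.COLOR_BGR2GRAY)
P=[plane(m,blob(w,(0,0,125),(180,60,255),r)[0],58) for r in((125,140,225,185),(290,145,385,190))]
print("bar",P); d=P[1]-P[0];print("yaw",np.arctan2(-d[0],d[1]))
c=blob(w,*BLUE,(230,135,285,200));print("collar",c,plane(m,c[0],65))
for uv in((110,121),(406,132)):print("bolt",plane(m,uv,14))
E
```

```text
[642.86661059 -56.02220141 190.02209075] [-3.14139763e+00 -1.86850320e-05 -3.12320574e+00]
wing (array([256.91901408, 207.59507042]), ((256.0, 198.0), (42.0, 16.0), 90.0), np.int32(284)) [659.66503915 -56.54700958 110.        ]
(array([653.81586993, -58.80941883, 102.62105641]), np.float64(16.802162314397034)) [640.76193021 -53.25917504 108.        ]
yel (array([328.1942446 , 202.07194245]), ((328.0, 201.5), (25.0, 18.0), 90.0), np.int32(417)) [682.07863893  18.43601157  31.        ]
white (array([180.56575682, 197.51364764]), ((180.5, 196.0), (26.0, 17.0), 90.0), np.int32(403)) [ 679.85315852 -136.39920402   31.        ]
bar [array([ 642.14963354, -134.32641607,   58.        ]), array([640.76450718,   7.0120052 ,  58.        ])]
yaw 0.009799755841893772
collar (array([257.38286479, 166.23159304]), ((257.3269348144531, 169.13462829589844), (44.04533386230469, 52.94001388549805), 2.7263107299804688), np.int32(1494)) [636.35964551 -56.69157729  65.        ]
bolt [ 604.23875533 -208.13639901   14.        ]
bolt [609.87874531  96.1879809   14.        ]
```

```bash
python3 - <<'E'
from h import *
from bench import bot, imaging
y0=np.pi-.016
bot.movel([642,-56,125],[np.pi,0,y0])
print(bot.movel([642,-56,88],max_speed=60,threshold=12),bot.get_state()["tcp_pos"])
bot.grip(0,40)
st=bot.get_state();print(st["opening"],st["gripper_force"],st["contact_force"],st["wrist_torque"],st["t"])
cv2.imwrite("pics/s2.png",imaging.capture("side"))
E
```

```text
False [642.12495645 -56.01851706  88.00814561]
0.0014437657388001388 0.0 [-0.54264746  0.27069586 -0.20740116] [ 0.03515159 -0.00885132 -0.03019854] 4.6917
```

View pics/s2.png

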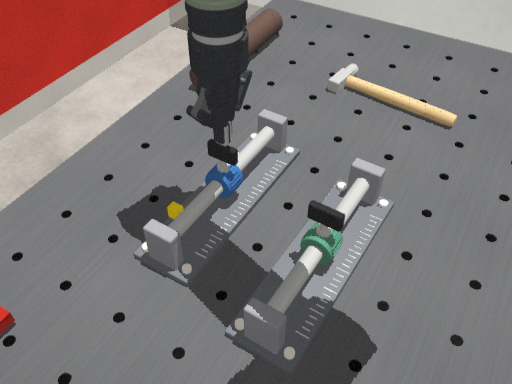

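The gripper shut on nothing: the side view shows the finger tips hidden behind the wing at about (222,145). I'll check where the TCP projects in that view and look from the wrist.

```bash
python3 - <<'E'
from h import *
from bench import bot, imaging
st=bot.get_state();print(st["tcp_pos"],st["opening"])
for n in("side","top","wrist"):
    m=imaging.camera_model(n);Rm=R.from_euler("xyz",m["rotation"])
    for p in ([642,-56,88],[642,-56,107],[642,-56,120],[617,-56,120],[667,-56,120]):
        c=Rm.inv().apply(np.array(p)-m["position"]);print(n,p,np.round([m["K"][0,2]+m["K"][0,0]*c[0]/-c[2],m["K"][1,2]-m["K"][0,0]*c[1]/-c[2]]))
a=imaging.capture("wrist");b=imaging.capture("top")
c=cv2.resize(b[100:220,190:370],None,fx=2.84,fy=2.84)[:,:512]
cv2.imwrite("pics/w3.png",np.vstack([a[150:],c]))
E
```

```text
[641.99866471 -55.98787335  87.99452282] -0.0008946400102840257
side [642, -56, 88] [223. 162.]
side [642, -56, 107] [222. 153.]
side [642, -56, 120] [222. 146.]
side [617, -56, 120] [236. 151.]
side [667, -56, 120] [208. 140.]
top [642, -56, 88] [279. 159.]
top [642, -56, 107] [279. 156.]
top [642, -56, 120] [280. 154.]
top [617, -56, 120] [280. 168.]
top [667, -56, 120] [279. 141.]
wrist [642, -56, 88] [258. 230.]
wrist [642, -56, 107] [258. 245.]
wrist [642, -56, 120] [258. 257.]
wrist [617, -56, 120] [257. 209.]
wrist [667, -56, 120] [259. 301.]Traceback (most recent call last):
  File "<stdin>", line 10, in <module>
    return _nx.concatenate(arrs, 0, dtype=dtype, casting=casting)
           ~~~~~~~~~~~~~~~^^^^^^^^^^^^^^^^^^^^^^^^^^^^^^^^^^^^^^^
ValueError: all the input array dimensions except for the concatenation axis must match exactly, but along dimension 1, the array at index 0 has size 512 and the array at index 1 has size 511
```

```bash
python3 - <<'E'
from h import *
from bench import bot, imaging
a=imaging.capture("wrist");b=imaging.capture("side")
c=cv2.resize(b[60:240,120:360],(512,384));cv2.imwrite("pics/w3.png",np.vstack([a[180:],c]))
E
```

```text
(no output)
```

View pics/w3.png

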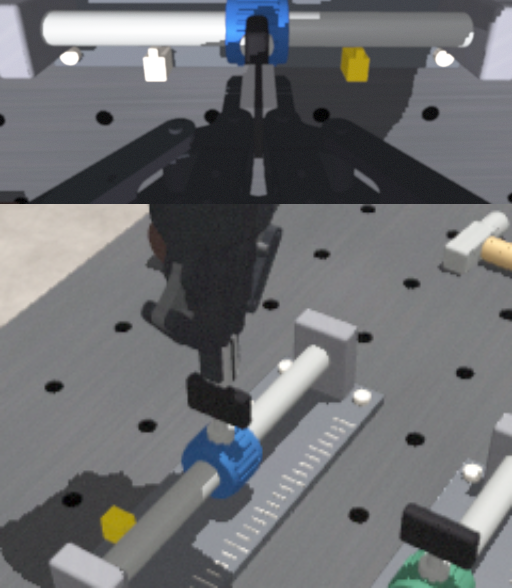

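The wrist and side views agree that the wing is at (642,-56). However, the closed finger tips are seen at z≈120, just above the wing, although the TCP reads 88. A light touch on the wing's top (z=120) will measure that offset.

```bash
python3 - <<'E'
from h import *
from bench import bot, imaging
print(bot.movel([642,-56,70],max_speed=20,threshold=4))
st=bot.get_state();print(st["tcp_pos"],st["contact_force"],st["opening"],st["t"])
E
```

```text
True
[642.32118618 -56.05077825  80.22983251] [-0.83578339  0.59495893  5.75327137] 0.0030248723318347433 5.4667
```

```bash
python3 - <<'E'
from h import *
from bench import bot, imaging
bot.movel([642,-56,95]); bot.grip(1.0)
print(bot.movel([642,-56,49],max_speed=60,threshold=10),bot.get_state()["tcp_pos"])
bot.grip(0,40)
st=bot.get_state();print(st["opening"],st["gripper_force"],st["contact_force"],st["wrist_torque"],st["t"])
a=imaging.capture("wrist");b=imaging.capture("side")
c=cv2.resize(b[60:240,120:360],(512,384));cv2.imwrite("pics/w4.png",np.vstack([a[180:],c]))
E
```

```text
False [642.33474331 -56.08842942  49.31297326]
0.13153491963032032 41.68215751647949 [-0.14077298 -0.36232652  2.42629102] [-0.1918577   0.15044121 -0.07962546] 8.075
```

View pics/w4.png

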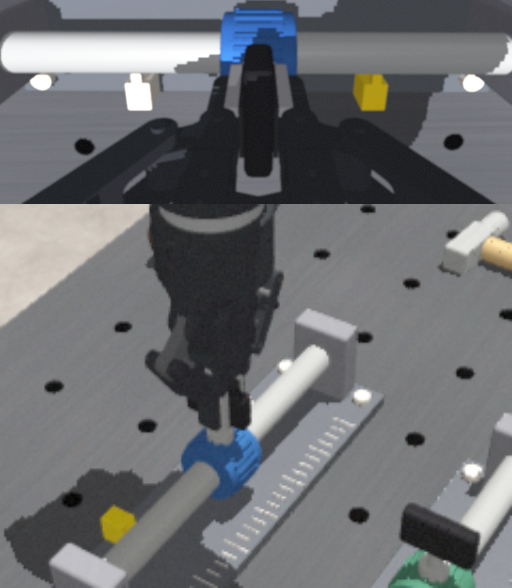

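The wing is gripped: 11 mm opening and 42 N. Now I'll turn the screw anticlockwise.

```bash
python3 - <<'E'
from h import *
from bench import bot, imaging
y0=np.pi-.016
for a in(.3,.8,1.28):
    bot.movel([642,-56,49],[np.pi,0,y0+a])
    st=bot.get_state();print(a,np.round(st["tcp_pos"],1),st["orientation"][2],np.round(st["contact_force"],1),np.round(st["wrist_torque"],2),st["opening"],st["t"],st["qpos"][5])
a=imaging.capture("wrist");b=imaging.capture("side")
c=cv2.resize(b[60:240,120:360],(512,384));cv2.imwrite("pics/w5.png",np.vstack([a[180:],c]))
E
```

```text
0.3 [642.2 -56.6  49.2] -2.859792809235712 [ 0.3 -1.3  1.6] [-0.44  0.06  0.05] 0.13537962774761042 8.625 -0.4836101804813732
0.8 [643.  -56.2  49.2] -2.3595445356664317 [ 2.6 -2.2 -0.1] [-0.56 -0.66  0.02] 0.13369570423401245 9.275 -0.9835358709548953
1.28 [644.2 -56.2  49.2] -1.8783959313613254 [ 6.1 -2.  -3.4] [-0.58 -1.33  0.09] 0.13170573834408195 9.9083 -1.4645827551799695
```

View pics/w5.png

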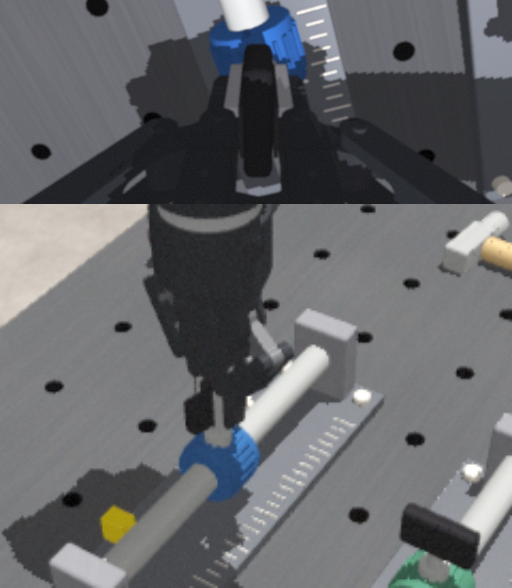

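```bash
python3 - <<'E'
from h import *
from bench import bot, imaging
y1=np.pi-.016+1.28
bot.movel([645.5,22.5,49],[np.pi,0,y1],max_speed=60)
st=bot.get_state();print(np.round(st["tcp_pos"],1),np.round(st["contact_force"],1),np.round(st["wrist_torque"],2),st["opening"],st["t"])
bot.grip(1.0)
st=bot.get_state();print(np.round(st["tcp_pos"],1),np.round(st["contact_force"],1))
bot.movel([645.5,22.5,150])
# look from straight above: put wrist camera over the collar
bot.move_ptp([728,21,190],[np.pi,0,np.pi-.016])
m=imaging.camera_model("wrist");a=imaging.capture("wrist");t=imaging.capture("top");cv2.imwrite("pics/t6r.png",t);cv2.imwrite("pics/w6r.png",a)
print(m,bot.get_state()["t"])
c=cv2.resize(t[100:220,170:370],(512,307));cv2.imwrite("pics/w6.png",np.vstack([a[:290],c]))
E
```

```text
[645.7  22.8  49.2] [ 4.  -0.3  3.2] [-0.06 -0.92  0.02] 0.13237202194136333 11.4667
[645.4  22.5  49. ] [ 0.1  0.4 -0.8]
{'K': array([[343.51335046,   0.        , 258.0796599 ],
       [  0.        , 343.51335046, 193.2265994 ],
       [  0.        ,   0.        ,   1.        ]]), 'position': array([645.57606599,  22.48744349, 369.67660843]), 'rotation': array([-3.19343876e-01,  3.01243803e-04,  1.55532088e+00])} 14.275
```

View pics/w6.png

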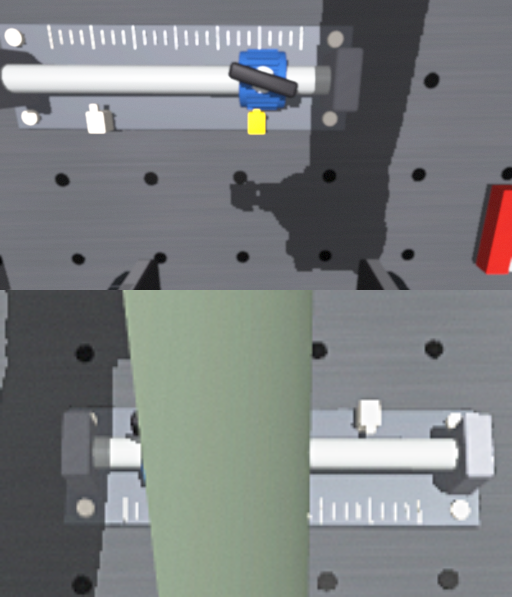

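Wrist view from above: the wing is turned about 75°, with the collar at about (263,80) and the yellow pointer at (257,122), so the collar is slightly past it. I'll measure by how much.

```bash
python3 - <<'E'
from h import *
from bench import bot, imaging
a=cv2.imread("pics/w6r.png");m=imaging.camera_model("wrist")
def P(n,b,z):
    (cx,cy),(w,h),_=cv2.minAreaRect(np.zeros((1,2),np.float32)) if 0 else b[1]
    p=plane(m,b[0],z);print(n,np.round(b[0],1),b[1],b[2],np.round(p,1))
P("wing",blob(a,(0,0,0),(180,255,60),(222,55,305,104)),118)
P("collar",blob(a,*BLUE,(230,40,300,115)),62)
P("yel",blob(a,*YEL,(240,100,275,140)),32)
P("white",blob(a,(0,0,150),(180,60,255),(83,101,118,135)),32)
for uv in((13,38),(335,40),(30,118),(330,119)):print(np.round(plane(m,uv,14),1))
E
```

```text
wing [265.5  87.5] ((261.8848571777344, 86.16572570800781), (67.60775756835938, 9.369146347045898), 12.994616508483887) 156 [651.   27.6 118. ]
collar [265.  60.] ((264.41802978515625, 58.598358154296875), (50.523681640625, 25.416385650634766), 18.004159927368164) 912 [630.3  28.4  62. ]
yel [256.5 122.3] ((256.5, 122.0), (24.0, 17.0), 90.0) 424 [685.1  20.2  32. ]
white [ 96.9 115.5] ((100.0, 117.0), (32.0, 34.0), 90.0) 819 [ 676.2 -133.6   32. ]
[ 604.6 -209.8   14. ]
[611.2  96.1  14. ]
[ 679.2 -210.5   14. ]
[685.   95.1  14. ]
```

```bash
python3 - <<'E'
from h import *
from bench import bot, imaging
a=cv2.imread("pics/w6r.png");m=imaging.camera_model("wrist")
hsv=cv2.cvtColor(a,cv2.COLOR_BGR2HSV)
k=cv2.inRange(hsv,*BLUE);k[:40]=0;k[115:]=0;k[:,:220]=0;k[:,310:]=0
v,u=np.nonzero(k);r=cv2.minAreaRect(np.c_[u,v].astype(np.float32));print(r,u.min(),u.max(),v.min(),v.max())
for row in range(54,108,6):
    c=np.nonzero(k[row])[0]
    if len(c):print(row,c.min(),c.max(),[np.round(plane(m,(e,row),68)[:2],1) for e in(c.min(),c.max())])
w=cv2.inRange(hsv,(0,0,0),(180,255,85));w[:58]=0;w[102:]=0;w[:,:225]=0;w[:,302:]=0
n,l,s,c=cv2.connectedComponentsWithStats(w);i=1+np.argmax(s[1:,4]);print("wing",s[i],c[i],plane(m,c[i],114))
y=cv2.inRange(hsv,*YEL);v,u=np.nonzero(y)
for row in(114,120,126,132):
    c=np.nonzero(y[row])[0];print("yel",row,c.min(),c.max(),plane(m,((c.min()+c.max())/2,row),34)[:2])
E
```

```text
((262.5, 79.0), (46.99999237060547, 59.99999237060547), 0.0) 239 286 49 109
54 240 284 [array([625.7,   8. ]), array([626.2,  43.9])]
60 239 286 [array([630.2,   7. ]), array([630.8,  45.6])]
66 247 286 [array([634.9,  13.4]), array([635.4,  45.6])]
72 274 285 [array([640. ,  35.7]), array([640.1,  44.8])]
78 283 284 [array([644.8,  43.2]), array([644.8,  44. ])]
84 240 248 [array([649. ,   7.2]), array([649.1,  13.9])]
90 239 254 [array([653.8,   6.2]), array([654. ,  18.8])]
96 239 284 [array([658.7,   6. ]), array([659.3,  44.2])]
102 240 284 [array([663.6,   6.7]), array([664.2,  44.2])]
wing [230  63  72  39 709] [268.91819464  84.65021157] [649.23855065  30.07704684 114.        ]
yel 114 248 265 [677.00232801  20.39325204]
yel 120 248 265 [682.65513965  20.29615484]
yel 126 248 265 [688.36941014  20.19800197]
yel 132 248 265 [694.14614726  20.09877612]
```

The collar centre is at y≈25.6 and the pointer maps to ≈20.9 on the bar, so the collar is about 4.7 mm past. I'll regrip and correct.

```bash
python3 - <<'E'
from h import *
from bench import bot, imaging
y1=np.pi-.016+1.28
bot.move_ptp([645.5,25.5,130],[np.pi,0,y1])
print(bot.movel([645.5,25.5,49],max_speed=80,threshold=10))
bot.grip(0,40);p0=bot.get_state()["tcp_pos"]
bot.movel([645.4,25.5-4.7,49],max_speed=40)
st=bot.get_state();print(p0,st["tcp_pos"],st["contact_force"],st["opening"],st["t"])
bot.grip(1.0)
bot.movel([645.4,20.8,150])
bot.move_ptp([728,19.5,190],[np.pi,0,np.pi-.016])
m=imaging.camera_model("wrist");a=imaging.capture("wrist");cv2.imwrite("pics/w7.png",a)
hsv=cv2.cvtColor(a,cv2.COLOR_BGR2HSV);k=cv2.inRange(hsv,*BLUE)
for row in(54,60,96,102):
    c=np.nonzero(k[row])[0];print(row,c.min(),c.max(),plane(m,((c.min()+c.max())/2,row),68)[:2])
y=cv2.inRange(hsv,*YEL)
for row in(116,124,130):
    c=np.nonzero(y[row])[0];print("yel",row,c.min(),c.max(),plane(m,((c.min()+c.max())/2,row),34)[:2])
print(bot.get_state()["t"])
E
```

```text
False
[646.46438644  25.34630232  49.26691838] [646.3413838   20.75322143  49.2779354 ] [ 4.9515402   0.97031733 -0.73556749] 0.12743961534981746 17.525
54 236 281 [625.7261227   21.54652731]
60 236 282 [630.3006316   21.88744947]
96 235 281 [658.70997297  20.62574888]
102 237 281 [663.63617457  21.3995553 ]
yel 116 250 267 [678.6487887   20.77708061]
yel 124 250 266 [686.20835178  20.18046818]
yel 130 249 266 [691.94817915  19.60606662]
20.2833
```

View pics/w7.png

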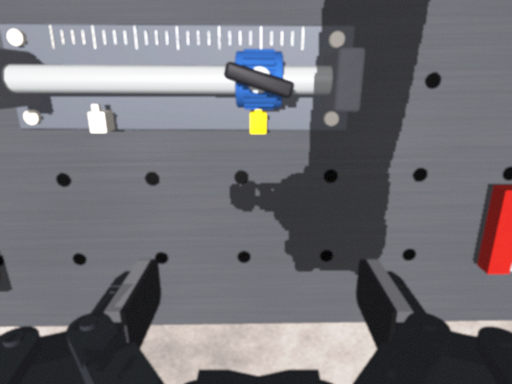

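The collar (259,80) is now opposite the yellow pointer (258,123), within about 0.5 mm. The screw is loose at about 1.25 rad and the gripper is clear.

```bash
python3 -c "
from bench import bot
print(bot.sign_off())"
```

```text
the job is handed in; nothing more can be done
None
```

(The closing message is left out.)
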